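# Put the piled sharpening stones away

### The arm

A 6-joint arm with a two-finger parallel gripper is mounted at the origin on the work surface. World frame = base frame: x ahead of the robot, y to its left, z up, the work surface at z = 0. Lengths are in m, angles in rad, forces in N, time in s.
With the tool pointing down it reaches from about 0.4 to 0.825 m from the base axis. Payload 7 kg.
Tool frame: the origin (TCP) lies midway between the tips of the shut fingers; the grasp point (between the pads) lies 19 mm behind it; z points along the fingers, y is the line along which they close (so a half turn about z gives the same grasp; the last joint's range is limited). The gripper opens to 88 mm and grips with 3 to 60 N. Pads are 19 mm wide; open, the fingers measure 130 mm over their backs; the gripper's body (78 mm by 193 mm) begins 47 mm behind the grasp point.
Start: joints at [-0.921, 0.359, 0.012, 0, -1.224, -0.288], TCP at [0.239, -0.631, 0.227] pointing down, gripper open.
Joint ranges: [-3.07, 3.07], [-1.43, 2.12], [-1.02, 1.25], [-3.03, 1.67], [-3.05, -0], [-3.03, 3.03]. Speed limits (rad/s): [2.39, 2.39, 3.01, 3.14, 3.14, 3.14].

### API

Orientations are given as [roll, pitch, yaw] about the fixed x, y, z axes, in that order (R = Rz(yaw) Ry(pitch) Rx(roll)).
In Python, from station import get_state, grab_frame, calibration, job_done, boxes_of, regions_of, spot_point gives the robot as it stands. The module is installed in compiled form; this text tells all that it offers.
- The arm moves only by the tool arm_command, never from a script. Its argument "commands" is a list of rows, each an object of numbers: "tx", "ty", "tz": the shift along the tool's x, y, z each as a share of 25 cm, from -1 to 1; "twist": the turn about the tool's z as a share of 180 degrees, from -1 to 1. A call has exactly 8 rows; each row is the pose to reach, as a shift and turn from the pose commanded when the call began, along the tool's axes at that moment, turning the shorter way round; what a row does not reach only later rows make up. A row lasts 1/12 s, in which the tool goes at most 41.7 mm and 7.16 degrees, less where a joint would pass 70% of its speed; a pose out of reach is approached as far as the arm can. A call with a number of a shift or a turn outside -1 to 1 is refused whole. A call with a gripper value outside its range is refused whole. "claw" is the opening, from 0 (shut) to 1 (fully open), set as the call begins (left out, the last holds). The fingers move at their own pace and stop on an object; "grip_force" is the grip in N (left out, the last holds). Time passes only in rows, so rows that repeat a pose let the fingers close, or fill a call up. It gives the time, the measured TCP pose, the force, the opening and the grip force at its end, in the units of the state.
- get_state(): the state, without advancing time (a new reading comes with each control period).
- grab_frame(name): name is "side" or "top"; returns the picture (400x640x3 uint8, red, green, blue); there is no depth.
- calibration(name): a dict with "camera_matrix" (3x3 intrinsics, pixels), "extrinsics" (4x4, takes a point from camera to world coordinates). Camera axes: x right, y down, z forward; pixel columns grow to the right and rows downward; lengths in m; the calibration is good to about 2 mm. A picture is of the moment at which its call begins. calibration takes no time and is no camera call.
- job_done(): hands the job in; it is judged then, once.
Trained networks look in the newest picture that a camera, given by its name, has taken for a name from the list of things; names that differ only in an ending like _2 or _b are one class to them, and where a whole thing is asked for, a point or a joint stands for the part that bears it (a point fixed in the world has none). Each returns a list of dicts, best first, with "score" (0 to 1); they miss things now and then, are a little off and sometimes report something else, mostly with a low value. They report only what shows in the picture. A call takes as long as a camera call. They do not tell look-alikes from the thing itself.
- boxes_of(query, camera): "rect" ([left, top, right, bottom] in pixels, round what is visible of it).
- regions_of(query, camera): "region" (400x640 bool, what is visible of it) and "rect" ([left, top, right, bottom] in pixels, round what is visible of it).
- spot_point(query, camera): "uv" ([column, row] in pixels: a listed point, or the origin of a listed thing).
The state is a dict: "t": time; "q": joint angles; "qd": joint speeds; "joint_efforts": joint torques, N m; "eef_pos": TCP position; "ee_rot": TCP orientation; "force": force on the tool from outside, world axes, zero at the start; "moment": the same for the moment, N m; "width": finger opening in m; "gripper_force": force on a finger pad.
Only numpy, scipy, OpenCV 4.12 (cv2) and the standard library are available. Lean on these libraries where they do the work, as an engineer would, in place of code of your own. Each camera call takes 0.05 s, during which the arm holds its last target. There are 200 camera calls.

### The job

Take the pile of sharpening stones apart and put each stone away in the wooden tray made for its shape: the small cube in the square tray, the round puck in the round tray, the short stone in the short tray and the long stone in the long tray, each lying flat on the tray's floor inside the rim, the same way up as it lies now. The stones are brittle, so set them down and do not let any of them drop, and leave the jar and the wrench where they are.

Things in the scene. Friction and masses are not known exactly. Their poses are not given: they have to be found in the camera images.
- long_stone: The biggest sharpening stone, a plain bar 170 (x) x 60 (y) x 32 (z, height) mm, about 0.65 kg, dark grey below and grey-brown above; lies flat at the bottom of the pile, on the bench. Origin: centre of its underside; z up. Belongs in the long tray.
- short_stone: A pale stone bar 100 (x) x 50 (y) x 28 (z) mm, about 0.28 kg, second from the bottom, lying on the long stone, roughly along it. Origin: centre of its underside; z up. Belongs in the short tray.
- puck: A round sharpening puck (upright disc), diameter 58 mm, height 32 mm, about 0.17 kg, dark grey below and grey-brown above; third in the pile, lying on the short stone. Origin: centre of its underside; z up. Belongs in the round tray.
- block: A small pale dressing stone, a cube of 36 mm, about 0.1 kg, on top of the pile, on the puck. Origin: centre of its underside; z up. x and y are square to its sides. Belongs in the small square tray.
- long_tray: A fixed, shallow open tray of wood, walls 6 mm thick and 10 mm high over the bench, floor top 4 mm over the bench (so the rim stands 6 mm above the floor). Origin: centre of its underside, on the bench; z up; inside 190 (x) x 80 (y) mm.
- short_tray: A fixed, shallow open tray of wood, walls 6 mm thick and 10 mm high over the bench, floor top 4 mm over the bench (so the rim stands 6 mm above the floor). Origin: centre of its underside, on the bench; z up; inside 120 (x) x 70 (y) mm.
- square_tray: A fixed, shallow open tray of wood, walls 6 mm thick and 10 mm high over the bench, floor top 4 mm over the bench (so the rim stands 6 mm above the floor). Origin: centre of its underside, on the bench; z up; inside 56 x 56 mm, x and y square to its walls.
- round_tray: A fixed, shallow open tray of wood, walls 6 mm thick and 10 mm high over the bench, floor top 4 mm over the bench (so the rim stands 6 mm above the floor). Origin: centre of its underside, on the bench; z up; round, inside diameter 78 mm.
- jar: Bystander: a closed amber glass jar with a steel cap, diameter 54 mm, height 62 mm, standing on the bench. Origin: centre of its underside. Not to be disturbed.
- wrench: Bystander: a steel wrench 170 mm long lying on the bench along its own x, less than 20 mm high. Origin: under its middle. Not to be disturbed.
Not all that is in view belongs to the job. What is shaped like the round_tray but turquoise or white is not meant.

How it is judged:
At the end, for the whole second after the job is handed in: Each of the four stones rests on the floor of its own tray, inside the rim: centres within 16 mm of each other seen from above, underside between 1 and 8 mm above the tray's underside, upright within 0.08 rad; the long and the short stone along their trays within 0.3 rad; all at rest (horizontal distance between block and square_tray below 0.016 m and z of block in the frame of square_tray between 0.001 and 0.008 m and angle between each of block, puck, short_stone, long_stone's own z axis and vertical below 0.08 rad and linear speed of each of block, puck, short_stone, long_stone below 0.02 m/s and angular speed of each of block, puck, short_stone, long_stone below 0.2 rad/s and horizontal distance between puck and round_tray below 0.016 m and z of puck in the frame of round_tray between 0.001 and 0.008 m and horizontal distance between short_stone and short_tray below 0.016 m and z of short_stone in the frame of short_tray between 0.001 and 0.008 m and angle between the x axis of short_stone and the x axis of short_tray, either way round below 0.3 rad and horizontal distance between long_stone and long_tray below 0.016 m and z of long_stone in the frame of long_tray between 0.001 and 0.008 m and angle between the x axis of long_stone and the x axis of long_tray, either way round below 0.3 rad); the robot touches nothing.
It fails at once if a stone is dropped: it falls or flies faster than 0.75 m/s without the fingers on it (a free fall of about 3 cm) ((contact force between block and the fingers below 0.01 N and linear speed of block above 0.75 m/s) or (contact force between puck and the fingers below 0.01 N and linear speed of puck above 0.75 m/s) or (contact force between short_stone and the fingers below 0.01 N and linear speed of short_stone above 0.75 m/s) or (contact force between long_stone and the fingers below 0.01 N and linear speed of long_stone above 0.75 m/s)).
It fails at once if the jar or the wrench is disturbed: moved more than 30 mm, or the jar tipped (distance of any of jar, wrench from where it was at the start of the episode above 0.03 m or angle between jar's own z axis and vertical above 0.5 rad).
It also fails if it takes over 128 s, if anything falls off the work surface, if the arm or the gripper's body presses on something with over 40 N, if the wrist force passes 120 N, or if a joint passes its speed limit or range.

## Working session

There is one attempt and no reset: what is moved stays moved. The work goes in short steps, Python scripts to look and compute and a tool call to move; the robot and the scene stay as the last step left them, time stands still between calls to the robot, and variables do not carry over. Pictures are saved under pics/ and viewed, at most 14 in all, crops included, and the job is handed in when it is done.

Besides the shell and the picture viewer there is one more tool, called after "Request:" in YAML: its name, and indented under it one key for each argument. arm_command: Moves the arm, as the interface text tells. Shift numbers are shares of 25 cm and turn numbers shares of 180 degrees, none past 1 either way. Its arguments: {"type":"object","properties":{"commands":{"type":"array"},"claw":{"type":"number"},"grip_force":{"type":"number"}},"required":["commands"]}

```bash
mkdir -p pics
python3 - <<'E'
from station import *
import cv2
print(get_state())
for n in("side","top"):
    f=grab_frame(n); cv2.imwrite(f"pics/{n}0.png",f[:,:,::-1]); c=calibration(n); print(n,c)
    for o in "long_stone short_stone puck block long_tray short_tray square_tray round_tray jar wrench".split():
        print(o,[(round(d["score"],2),[round(float(x)) for x in d["uv"]]) for d in spot_point(o,n)[:4]],[(round(d["score"],2),[round(float(x)) for x in d["rect"]]) for d in boxes_of(o,n)[:4]])
E
```

```text
{'t': 0.0, 'q': array([-9.20894863e-01,  3.59391342e-01,  1.10711978e-02, -3.31345178e-04,
       -1.22407935e+00, -2.88078511e-01]), 'qd': array([ 1.11582808e-03,  1.55888860e-03, -1.69641863e-03, -5.95792227e-05,
        2.90611692e-07, -2.10696658e-03]), 'joint_efforts': array([-5.42303678e-04, -5.82724357e+01,  2.93059194e+01,  6.99701786e+00,
        7.06247418e-03, -1.53426822e-04]), 'eef_pos': array([ 0.23872729, -0.63086815,  0.22562855]), 'ee_rot': array([ 3.13996705e+00, -1.56868733e-04, -2.77988242e+00]), 'force': array([-0.4261691 , -0.23449908,  0.55066671]), 'moment': array([-0.05117183,  0.00424918, -0.01014765]), 'gripper_force': 0.0, 'width': 0.08735613610288895}
side {'camera_matrix': array([[441.80328433,   0.        , 315.76909325],
       [  0.        , 441.80328433, 197.37270609],
       [  0.        ,   0.        ,   1.        ]]), 'extrinsics': array([[-0.96087307, -0.15008395,  0.23280411,  0.18306658],
       [-0.27637108,  0.46336568, -0.84196869,  1.01143503],
       [ 0.01849255, -0.87336536, -0.48671447,  0.71798712],
       [ 0.        ,  0.        ,  0
[... 1358 characters left out ...]
uck [(0.44, [300, 143])] [(0.59, [290, 132, 308, 158])]
block [(0.63, [300, 148])] [(0.76, [290, 137, 306, 156])]
long_tray [(0.82, [385, 159]), (0.33, [304, 154])] [(0.65, [349, 139, 425, 177])]
short_tray [(0.89, [206, 152]), (0.68, [304, 152])] [(0.91, [176, 129, 228, 176]), (0.19, [365, 214, 399, 241])]
square_tray [(0.79, [380, 230])] [(0.68, [365, 215, 398, 242])]
round_tray [(0.91, [196, 229]), (0.79, [240, 203]), (0.73, [180, 275])] [(0.93, [161, 257, 195, 292]), (0.88, [224, 187, 259, 219]), (0.77, [180, 213, 212, 245])]
jar [(0.67, [292, 224]), (0.66, [299, 144])] [(0.77, [283, 209, 302, 235])]
wrench [(0.98, [465, 233])] [(0.89, [454, 201, 475, 265]), (0.19, [289, 133, 310, 158])]
```

Run:
```python
import cv2
f=cv2.imread("pics/top0.png"); cv2.imwrite("pics/topc.png",cv2.resize(f[115:305,140:490],(798,433),interpolation=cv2.INTER_CUBIC))
f=cv2.imread("pics/side0.png"); cv2.imwrite("pics/sidec.png",cv2.resize(f[150:360,180:400],(628,600),interpolation=cv2.INTER_CUBIC))
```

```text
(no output)
```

View pics/topc.png

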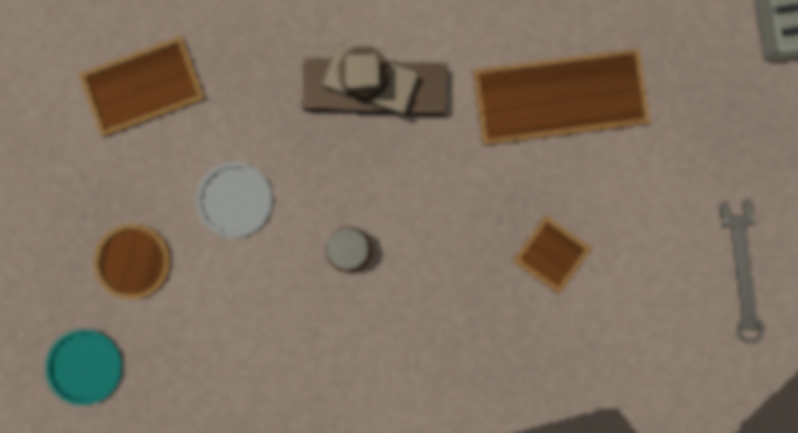

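View pics/sidec.png

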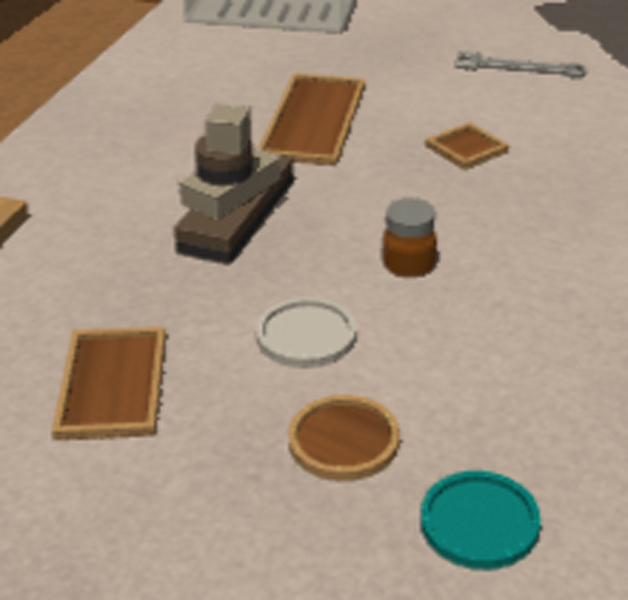

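The top view shows the pile around (300,150). It also shows the wooden trays: short (206,152), long (385,159), square (380,230). There are three round candidates: wood (196,229), white (240,203) and turquoise (180,275). Only the wooden one fits, and the enlarged crop confirms it. The jar is at (292,224) and the wrench at (465,233).

```bash
cat > h.py <<'E'
from station import *
import cv2, numpy as np
def plane(uv,z,cam="top"):
    c=calibration(cam);K=c["camera_matrix"];T=c["extrinsics"]
    uv=np.atleast_2d(uv).astype(float)
    d=np.c_[(uv-K[:2,2])/K[0,0],np.ones(len(uv))]@T[:3,:3].T
    return (T[:3,3]+d*((z-T[2,3])/d[:,2:]))[:,:2]
def proj(p,cam="top"):
    c=calibration(cam);K=c["camera_matrix"];T=c["extrinsics"]
    q=(np.atleast_2d(p)-T[:3,3])@T[:3,:3]@K.T
    return q[:,:2]/q[:,2:]
def rects(o,z,cam="top"):
    out=[]
    for d in regions_of(o,cam)[:3]:
        m=d["region"].astype(np.uint8)
        if not m.any(): continue
        cs=max(cv2.findContours(cv2.resize(m,None,fx=4,fy=4,interpolation=cv2.INTER_NEAREST),0,1)[0],key=cv2.contourArea)
        w=plane((cs[:,0,:]+.5)/4-.5,z,cam)
        (c,s,a)=cv2.minAreaRect((w*1000).astype(np.float32))
        if s[0]<s[1]: s=s[::-1];a+=90
        a=(a+90)%180-90
        out.append((round(d["score"],2),"c",np.round(c),"size",np.round(s),"longaxis deg",round(a,1)))
        print(o,*out[-1])
    if not out: print(o,"none")
E
python3 - <<'E'
from h import *
for o,z in dict(long_stone=.032,short_stone=.06,puck=.092,block=.128,long_tray=.01,short_tray=.01,square_tray=.01,round_tray=.01,jar=.062).items(): rects(o,z)
f=grab_frame("top"); cv2.imwrite("pics/p.png",cv2.resize(f[125:180,255:355,::-1],(800,440),interpolation=cv2.INTER_CUBIC))
f=grab_frame("side"); cv2.imwrite("pics/ps.png",cv2.resize(f[180:250,230:310,::-1],(640,560),interpolation=cv2.INTER_CUBIC))
E
```

```text
long_stone 0.81 c [629.  17.] size [100.  65.] longaxis deg 86.6
short_stone 0.82 c [621. -41.] size [58. 46.] longaxis deg -19.9
short_stone 0.33 c [642. -30.] size [39. 13.] longaxis deg 0.6
puck 0.59 c [636. -31.] size [38. 12.] longaxis deg 0.6
block 0.59 c [628.  -9.] size [40. 37.] longaxis deg 0.6
long_tray 0.58 c [ 622. -243.] size [205.  94.] longaxis deg -82.4
short_tray 0.7 c [ 435. -232.] size [75. 75.] longaxis deg -33.7
short_tray 0.63 c [632. 261.] size [137.  90.] longaxis deg -68.5
short_tray 0.44 c [651.  -4.] size [46. 40.] longaxis deg 0.7
square_tray 0.93 c [ 433. -231.] size [75. 73.] longaxis deg 55.6
round_tray 0.87 c [421. 268.] size [92. 89.] longaxis deg -89.5
round_tray 0.8 c [296. 322.] size [91. 90.] longaxis deg -88.6
round_tray 0.63 c [496. 149.] size [90. 89.] longaxis deg 0.9
jar 0.72 c [435.   7.] size [54. 49.] longaxis deg -89.5
```

View pics/p.png

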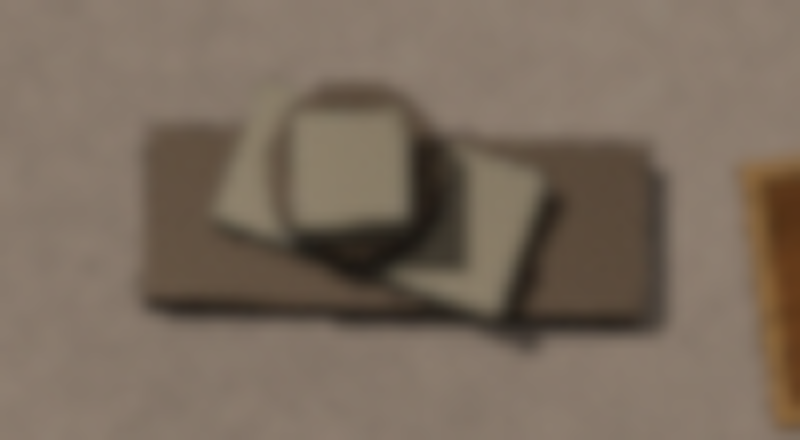

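```bash
cat >> h.py <<'E'
def go(x,y,z,yaw_deg):
    "print shares from the present pose to target (m, deg; yaw mod 180)"
    s=get_state();p=s["eef_pos"];r=s["ee_rot"][2]
    d=np.array([x,y,z])-p
    tx=d[0]*np.cos(r)+d[1]*np.sin(r); ty=d[0]*np.sin(r)-d[1]*np.cos(r)
    dy=(yaw_deg-np.degrees(r)+90)%180-90
    q6=s["q"][5]
    print("tx %.3f ty %.3f tz %.3f twist %.4f | dyaw %.1f q6 %.2f"%(tx/.25,ty/.25,-d[2]/.25,-dy/180,dy,q6),"pos",np.round(p,4),"yaw %.1f"%np.degrees(r),"w %.4f"%s["width"])
E
python3 - <<'E'
from h import *
g=lambda pts,z:np.round(plane(np.array(pts)/8+np.array([255,125])-.5+1/16,z)*1000)
print("block",g([(296,110),(408,108),(410,225),(298,230)],.128).tolist())
print("short",g([(265,88),(210,220),(500,318),(545,175)],.06).tolist())
print("long",g([(147,125),(650,147),(642,318),(150,298)],.032).tolist())
go(.63,-.01,.2,0)
E
```

```text
block [[648.0, 10.0], [649.0, -26.0], [612.0, -27.0], [610.0, 9.0]]
short [[669.0, 24.0], [625.0, 41.0], [593.0, -55.0], [641.0, -69.0]]
long [[662.0, 65.0], [656.0, -105.0], [598.0, -102.0], [603.0, 63.0]]
tx -2.343 ty 1.771 tz 0.106 twist 0.1152 | dyaw -20.7 q6 -0.29 pos [ 0.2389 -0.6313  0.2265] yaw -159.3 w 0.0876
```

Request:
arm_command:
  commands:
    - {"tx":-0.12,"ty":0.09}
    - {"tx":-0.24,"ty":0.18}
    - {"tx":-0.36,"ty":0.27}
    - {"tx":-0.48,"ty":0.36}
    - {"tx":-0.6,"ty":0.45}
    - {"tx":-0.72,"ty":0.54}
    - {"tx":-0.84,"ty":0.635}
    - {"tx":-0.94,"ty":0.71}
  claw: 1
  grip_force: 20

```text
invalid input
```

Request:
arm_command:
  commands:
    - {"tx":-0.12,"ty":0.09}
    - {"tx":-0.24,"ty":0.18}
    - {"tx":-0.36,"ty":0.27}
    - {"tx":-0.48,"ty":0.36}
    - {"tx":-0.6,"ty":0.45}
    - {"tx":-0.72,"ty":0.54}
    - {"tx":-0.84,"ty":0.635}
    - {"tx":-0.94,"ty":0.71}

```text
invalid input
```

```bash
python3 -c "
from h import *
go(.63,-.009,.19,0)"
```

```text
tx -2.344 ty 1.774 tz 0.146 twist 0.1152 | dyaw -20.7 q6 -0.29 pos [ 0.2389 -0.6313  0.2265] yaw -159.3 w 0.0876
```

Request:
arm_command:
  commands:
    - {"tx":-0.12,"ty":0.09,"tz":0,"twist":0}
    - {"tx":-0.24,"ty":0.18,"tz":0,"twist":0}
    - {"tx":-0.36,"ty":0.27,"tz":0,"twist":0}
    - {"tx":-0.48,"ty":0.36,"tz":0,"twist":0}
    - {"tx":-0.6,"ty":0.45,"tz":0,"twist":0}
    - {"tx":-0.72,"ty":0.54,"tz":0,"twist":0}
    - {"tx":-0.84,"ty":0.635,"tz":0,"twist":0}
    - {"tx":-0.94,"ty":0.71,"tz":0,"twist":0}
  claw: 1
  grip_force: 20

```text
t: 3.32
eef_pos: [0.3967, -0.38, 0.2269]
ee_rot: [-3.141, 0.001, -2.779]
force: [0.4, -0.7, -0.4]
width: 0.0878
gripper_force: 0.0
```

Request:
arm_command:
  commands:
    - {"tx":-0.12,"ty":0.09,"tz":0,"twist":0}
    - {"tx":-0.24,"ty":0.18,"tz":0,"twist":0}
    - {"tx":-0.36,"ty":0.27,"tz":0,"twist":0}
    - {"tx":-0.48,"ty":0.36,"tz":0,"twist":0}
    - {"tx":-0.6,"ty":0.45,"tz":0,"twist":0}
    - {"tx":-0.72,"ty":0.54,"tz":0,"twist":0}
    - {"tx":-0.84,"ty":0.635,"tz":0,"twist":0}
    - {"tx":-0.94,"ty":0.71,"tz":0,"twist":0}

```text
t: 3.98
eef_pos: [0.5538, -0.1306, 0.2269]
ee_rot: [-3.141, 0.001, -2.779]
force: [1.2, -0.4, 0.1]
width: 0.0876
gripper_force: 0.0
```

Request:
arm_command:
  commands:
    - {"tx":-0.11,"ty":0.09,"tz":0,"twist":0.03}
    - {"tx":-0.22,"ty":0.18,"tz":0,"twist":0.06}
    - {"tx":-0.34,"ty":0.27,"tz":0,"twist":0.09}
    - {"tx":-0.46,"ty":0.354,"tz":0,"twist":0.115}
    - {"tx":-0.464,"ty":0.354,"tz":0.05,"twist":0.115}
    - {"tx":-0.464,"ty":0.354,"tz":0.1,"twist":0.115}
    - {"tx":-0.464,"ty":0.354,"tz":0.146,"twist":0.115}
    - {"tx":-0.464,"ty":0.354,"tz":0.146,"twist":0.115}

```text
t: 4.65
eef_pos: [0.6285, -0.0091, 0.1873]
ee_rot: [-3.141, -0.004, -3.141]
force: [0.2, -0.2, -0.3]
width: 0.0878
gripper_force: 0.0
```

Run:
```python
from h import *
go(.63,-.008,.103,0)
f=grab_frame("side"); cv2.imwrite("pics/s1.png",cv2.resize(f[100:260,180:360,::-1],(675,600),interpolation=cv2.INTER_CUBIC))
```

```text
tx -0.006 ty 0.005 tz 0.337 twist 0.0001 | dyaw -0.0 q6 -1.87 pos [ 0.6285 -0.0091  0.1873] yaw -180.0 w 0.0878
```

View pics/s1.png

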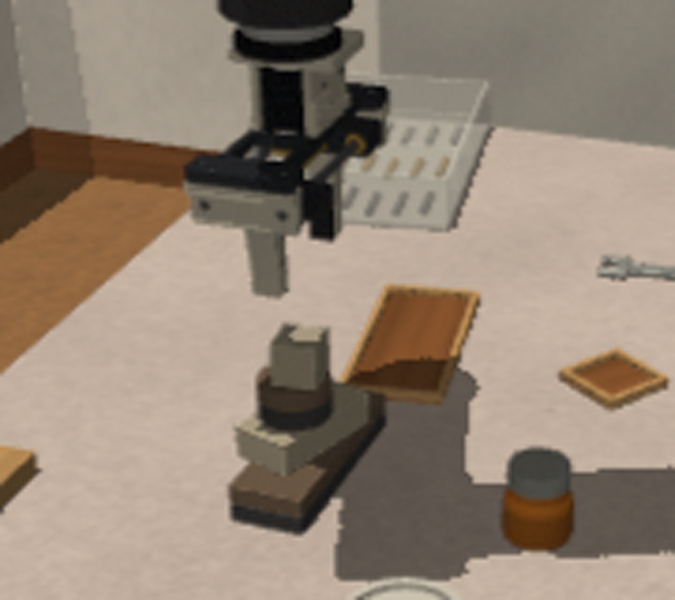

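The gripper sits above the pile, its fingers astride the block's y range (block near (300,355) in the crop). I'll go down and grip.

Request:
arm_command:
  commands:
    - {"tx":-0.006,"ty":0.005,"tz":0.08,"twist":0}
    - {"tx":-0.006,"ty":0.005,"tz":0.16,"twist":0}
    - {"tx":-0.006,"ty":0.005,"tz":0.22,"twist":0}
    - {"tx":-0.006,"ty":0.005,"tz":0.27,"twist":0}
    - {"tx":-0.006,"ty":0.005,"tz":0.31,"twist":0}
    - {"tx":-0.006,"ty":0.005,"tz":0.337,"twist":0}
    - {"tx":-0.006,"ty":0.005,"tz":0.337,"twist":0}
    - {"tx":-0.006,"ty":0.005,"tz":0.337,"twist":0}

```text
t: 5.37
eef_pos: [0.6317, -0.008, 0.1063]
ee_rot: [-3.141, 0.0, -3.141]
force: [0.0, 0.0, 0.3]
width: 0.0878
gripper_force: 0.0
```

Request:
arm_command:
  commands:
    - {"tx":0,"ty":0,"tz":0,"twist":0}
    - {"tx":0,"ty":0,"tz":0,"twist":0}
    - {"tx":0,"ty":0,"tz":0,"twist":0}
    - {"tx":0,"ty":0,"tz":0,"twist":0}
    - {"tx":0,"ty":0,"tz":0,"twist":0}
    - {"tx":0,"ty":0,"tz":0,"twist":0}
    - {"tx":0,"ty":0,"tz":0,"twist":0}
    - {"tx":0,"ty":0,"tz":0,"twist":0}
  claw: 0.2
  grip_force: 15

```text
t: 6.03
eef_pos: [0.6314, -0.0079, 0.1058]
ee_rot: [-3.142, -0.0, -3.141]
force: [-0.8, 0.6, 0.8]
width: 0.0402
gripper_force: 0.4
```

Request:
arm_command:
  commands:
    - {"tx":0,"ty":0,"tz":0,"twist":0}
    - {"tx":0,"ty":0,"tz":0,"twist":0}
    - {"tx":0,"ty":0,"tz":0,"twist":0}
    - {"tx":0,"ty":0,"tz":0,"twist":0}
    - {"tx":0,"ty":0,"tz":0,"twist":0}
    - {"tx":0,"ty":0,"tz":0,"twist":0}
    - {"tx":0,"ty":0,"tz":0,"twist":0}
    - {"tx":0,"ty":0,"tz":0,"twist":0}

```text
t: 6.7
eef_pos: [0.6315, -0.0078, 0.1058]
ee_rot: [3.142, 0.0, -3.141]
force: [0.1, 0.7, 0.6]
width: 0.0363
gripper_force: 14.7
```

Request:
arm_command:
  commands:
    - {"tx":0,"ty":0,"tz":-0.02,"twist":0}
    - {"tx":0,"ty":0,"tz":-0.04,"twist":0}
    - {"tx":0,"ty":0,"tz":-0.07,"twist":0}
    - {"tx":0,"ty":0,"tz":-0.1,"twist":0}
    - {"tx":0,"ty":0,"tz":-0.14,"twist":0}
    - {"tx":0,"ty":0,"tz":-0.18,"twist":0}
    - {"tx":0,"ty":0,"tz":-0.2,"twist":0}
    - {"tx":0,"ty":0,"tz":-0.2,"twist":0}

```text
t: 7.37
eef_pos: [0.6325, -0.0077, 0.158]
ee_rot: [3.141, 0.003, -3.141]
force: [0.6, -0.3, 0.1]
width: 0.0361
gripper_force: 14.7
```

Run:
```python
from h import *
go(.433,-.231,.156,55.6-90)
print(get_state()["gripper_force"])
rects("block",.176);rects("puck",.092)
f=grab_frame("side"); cv2.imwrite("pics/s2.png",cv2.resize(f[100:260,180:360,::-1],(675,600),interpolation=cv2.INTER_CUBIC))
```

```text
tx 0.798 ty -0.893 tz 0.008 twist 0.1913 | dyaw -34.4 q6 -1.87 pos [ 0.6325 -0.0077  0.158 ] yaw -180.0 w 0.0361
14.679725021123886
block 0.69 c [620. -11.] size [41. 36.] longaxis deg 0.7
puck 0.75 c [634.  -9.] size [62. 56.] longaxis deg 0.5
```

View pics/s2.png

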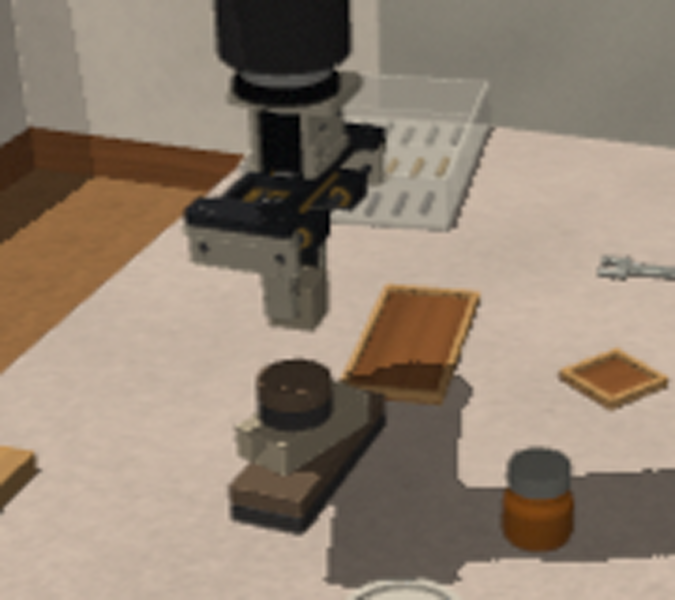

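The block is held at (295,310) in the crop, and the puck lies undisturbed under it. Next I'll carry the block to the square tray.

Request:
arm_command:
  commands:
    - {"tx":0.06,"ty":-0.07,"tz":0,"twist":0.02}
    - {"tx":0.16,"ty":-0.18,"tz":0,"twist":0.045}
    - {"tx":0.27,"ty":-0.3,"tz":0,"twist":0.07}
    - {"tx":0.38,"ty":-0.43,"tz":0,"twist":0.1}
    - {"tx":0.49,"ty":-0.56,"tz":0,"twist":0.13}
    - {"tx":0.6,"ty":-0.68,"tz":0,"twist":0.16}
    - {"tx":0.71,"ty":-0.8,"tz":0,"twist":0.18}
    - {"tx":0.798,"ty":-0.893,"tz":0,"twist":0.191}

```text
t: 8.18
eef_pos: [0.4293, -0.2326, 0.1553]
ee_rot: [-3.141, -0.001, 2.538]
force: [0.3, -0.6, -1.5]
width: 0.0366
gripper_force: 14.7
```

Run:
```python
from h import *
go(.433,-.231,.05,55.6-90)
```

```text
tx -0.009 ty 0.013 tz 0.421 twist -0.0011 | dyaw 0.2 q6 -2.08 pos [ 0.4293 -0.2326  0.1553] yaw 145.4 w 0.0366
```

Request:
arm_command:
  commands:
    - {"tx":0,"ty":0.005,"tz":0.06,"twist":0}
    - {"tx":0,"ty":0.005,"tz":0.13,"twist":0}
    - {"tx":0,"ty":0.005,"tz":0.2,"twist":0}
    - {"tx":0,"ty":0.005,"tz":0.27,"twist":0}
    - {"tx":0,"ty":0.005,"tz":0.34,"twist":0}
    - {"tx":0,"ty":0.005,"tz":0.4,"twist":0}
    - {"tx":0,"ty":0.005,"tz":0.42,"twist":0}
    - {"tx":0,"ty":0.005,"tz":0.42,"twist":0}

```text
t: 8.85
eef_pos: [0.4316, -0.23, 0.0494]
ee_rot: [-3.14, -0.003, 2.542]
force: [0.6, 0.1, -1.0]
width: 0.0363
gripper_force: 14.7
```

Run:
```python
from h import *
go(.433,-.231,.018,55.6-90)
rects("block",.05,"side")
f=grab_frame("side"); cv2.imwrite("pics/s3.png",cv2.resize(f[130:230,290:410,::-1],(720,600),interpolation=cv2.INTER_CUBIC))
```

```text
tx -0.007 ty 0.000 tz 0.125 twist 0.0002 | dyaw -0.0 q6 -2.08 pos [ 0.4316 -0.23    0.0494] yaw 145.6 w 0.0363
block none
```

View pics/s3.png

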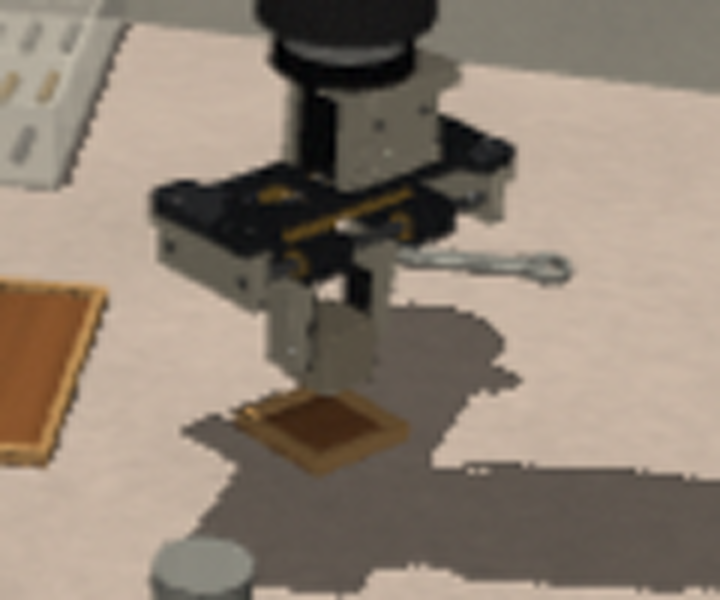

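The block, at (345,345) in the crop, hangs over the square tray at (325,430). I'll lower it.

Request:
arm_command:
  commands:
    - {"tx":-0.005,"ty":0,"tz":0.03,"twist":0}
    - {"tx":-0.005,"ty":0,"tz":0.06,"twist":0}
    - {"tx":-0.005,"ty":0,"tz":0.085,"twist":0}
    - {"tx":-0.005,"ty":0,"tz":0.1,"twist":0}
    - {"tx":-0.005,"ty":0,"tz":0.11,"twist":0}
    - {"tx":-0.005,"ty":0,"tz":0.12,"twist":0}
    - {"tx":-0.005,"ty":0,"tz":0.125,"twist":0}
    - {"tx":-0.005,"ty":0,"tz":0.125,"twist":0}

```text
t: 9.62
eef_pos: [0.4337, -0.2308, 0.0193]
ee_rot: [-3.141, -0.0, 2.542]
force: [-0.5, 0.3, -1.6]
width: 0.0364
gripper_force: 14.7
```

Request:
arm_command:
  commands:
    - {"tx":0,"ty":0,"tz":0.002,"twist":0}
    - {"tx":0,"ty":0,"tz":0.004,"twist":0}
    - {"tx":0,"ty":0,"tz":0.006,"twist":0}
    - {"tx":0,"ty":0,"tz":0.007,"twist":0}
    - {"tx":0,"ty":0,"tz":0.007,"twist":0}
    - {"tx":0,"ty":0,"tz":0.007,"twist":0}
    - {"tx":0,"ty":0,"tz":0.007,"twist":0}
    - {"tx":0,"ty":0,"tz":0.007,"twist":0}

```text
t: 10.28
eef_pos: [0.4338, -0.2309, 0.0178]
ee_rot: [3.142, 0.0, 2.542]
force: [-0.1, 0.2, -0.9]
width: 0.0365
gripper_force: 14.7
```

Request:
arm_command:
  commands:
    - {"tx":0,"ty":0,"tz":0,"twist":0}
    - {"tx":0,"ty":0,"tz":0,"twist":0}
    - {"tx":0,"ty":0,"tz":0,"twist":0}
    - {"tx":0,"ty":0,"tz":0,"twist":0}
    - {"tx":0,"ty":0,"tz":0,"twist":0}
    - {"tx":0,"ty":0,"tz":0,"twist":0}
    - {"tx":0,"ty":0,"tz":0,"twist":0}
    - {"tx":0,"ty":0,"tz":0,"twist":0}
  claw: 0.65

```text
t: 10.95
eef_pos: [0.4338, -0.2309, 0.0178]
ee_rot: [3.142, 0.0, 2.542]
force: [-0.1, -1.3, 0.2]
width: 0.0567
gripper_force: 0.0
```

Request:
arm_command:
  commands:
    - {"tx":0,"ty":0,"tz":-0.05,"twist":0}
    - {"tx":0,"ty":0,"tz":-0.12,"twist":0}
    - {"tx":0,"ty":0,"tz":-0.22,"twist":0}
    - {"tx":0,"ty":0,"tz":-0.34,"twist":0}
    - {"tx":0,"ty":0,"tz":-0.46,"twist":0}
    - {"tx":0,"ty":0,"tz":-0.55,"twist":0}
    - {"tx":0,"ty":0,"tz":-0.6,"twist":0}
    - {"tx":0,"ty":0,"tz":-0.6,"twist":0}
  claw: 1

```text
t: 11.62
eef_pos: [0.4356, -0.2313, 0.1711]
ee_rot: [3.139, 0.005, 2.543]
force: [0.1, -1.1, 0.8]
width: 0.0875
gripper_force: 0.0
```

Run:
```python
from h import *
go(.634,-.009,.165,-19)
print(get_state()["force"])
for o,z in dict(long_stone=.032,short_stone=.06,puck=.092,block=.04).items(): rects(o,z)
for o in("block","puck","short_stone"):
  for d in regions_of(o,"side")[:1]: print(o,d["rect"],d["score"])
print(proj([.433,-.231,.004],"side"),proj([.634,-.009,.06],"side"))
```

```text
tx -0.154 ty 1.182 tz 0.025 twist -0.0851 | dyaw 15.3 q6 -2.08 pos [ 0.4356 -0.2313  0.1711] yaw 145.7 w 0.0875
[ 0.1462104  -1.07407964  0.76146919]
long_stone 0.92 c [630.  23.] size [86. 67.] longaxis deg -89.5
short_stone 0.74 c [622. -46.] size [51. 34.] longaxis deg -22.5
puck 0.75 c [634.  -9.] size [62. 56.] longaxis deg 0.5
block 0.69 c [645.  -6.] size [45. 40.] longaxis deg 0.7
block [340.7, 180.6, 351.2, 194.9] 0.49
puck [245.7, 198.0, 268.8, 217.5] 0.68
short_stone [244.7, 200.0, 281.3, 226.9] 0.59
[[343.16233055 200.52508963]] [[259.55019823 209.11969717]]
```

Run:
```python
from h import *
f=grab_frame("top");g=grab_frame("side")
for o,z in dict(long_stone=.032,short_stone=.06,puck=.092,block=.04).items(): rects(o,z)
for o in("block","puck"):
  for d in regions_of(o,"side")[:1]: print(o,d["rect"],d["score"])
a=cv2.resize(f[125:180,255:355,::-1],(800,440),interpolation=cv2.INTER_CUBIC)
cv2.imwrite("pics/p2.png",a)
```

```text
long_stone 0.78 c [629.  13.] size [107.  67.] longaxis deg 87.6
short_stone 0.8 c [622. -44.] size [56. 41.] longaxis deg -22.0
puck 0.7 c [634.  -9.] size [62. 56.] longaxis deg 0.5
puck 0.2 c [ 608. -232.] size [194.  92.] longaxis deg -82.4
block none
block [338.8, 187.0, 349.8, 202.8] 0.72
puck [245.8, 198.0, 265.7, 213.1] 0.75
```

View pics/p2.png

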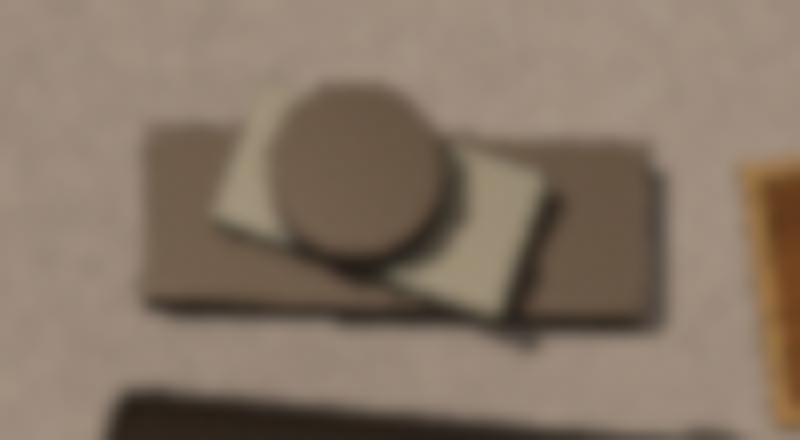

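The view shows the puck at crop (358,170), i.e. pixel (299.7,146), or about (0.635,-0.010). Side boxes show the block in its tray.

Request:
arm_command:
  commands:
    - {"tx":-0.02,"ty":0.12,"tz":0,"twist":0}
    - {"tx":-0.03,"ty":0.26,"tz":0,"twist":0}
    - {"tx":-0.05,"ty":0.4,"tz":0,"twist":0}
    - {"tx":-0.07,"ty":0.54,"tz":0,"twist":0}
    - {"tx":-0.09,"ty":0.68,"tz":0,"twist":0}
    - {"tx":-0.11,"ty":0.82,"tz":0,"twist":0}
    - {"tx":-0.12,"ty":0.93,"tz":0,"twist":0}
    - {"tx":-0.13,"ty":1.0,"tz":0,"twist":0}

```text
t: 13.03
eef_pos: [0.6034, -0.0406, 0.1675]
ee_rot: [3.142, 0.0, 2.543]
force: [0.4, -0.6, 0.0]
width: 0.0876
gripper_force: 0.0
```

```bash
python3 -c "
from h import *
go(.635,-.010,.072,-34.4)"
```

```text
tx -0.036 ty 0.172 tz 0.382 twist 0.0007 | dyaw -0.1 q6 -2.42 pos [ 0.6034 -0.0406  0.1675] yaw 145.7 w 0.0876
```

Request:
arm_command:
  commands:
    - {"tx":-0.018,"ty":0.09,"tz":0,"twist":0}
    - {"tx":-0.036,"ty":0.172,"tz":0.03,"twist":0}
    - {"tx":-0.036,"ty":0.172,"tz":0.1,"twist":0}
    - {"tx":-0.036,"ty":0.172,"tz":0.18,"twist":0}
    - {"tx":-0.036,"ty":0.172,"tz":0.26,"twist":0}
    - {"tx":-0.036,"ty":0.172,"tz":0.33,"twist":0}
    - {"tx":-0.036,"ty":0.172,"tz":0.37,"twist":0}
    - {"tx":-0.036,"ty":0.172,"tz":0.382,"twist":0}

```text
t: 13.7
eef_pos: [0.6322, -0.0129, 0.0703]
ee_rot: [-3.139, -0.002, 2.542]
force: [-0.2, -0.4, 0.7]
width: 0.0878
gripper_force: 0.0
```

Request:
arm_command:
  commands:
    - {"tx":0,"ty":0,"tz":0,"twist":0}
    - {"tx":0,"ty":0,"tz":0,"twist":0}
    - {"tx":0,"ty":0,"tz":0,"twist":0}
    - {"tx":0,"ty":0,"tz":0,"twist":0}
    - {"tx":0,"ty":0,"tz":0,"twist":0}
    - {"tx":0,"ty":0,"tz":0,"twist":0}
    - {"tx":0,"ty":0,"tz":0,"twist":0}
    - {"tx":0,"ty":0,"tz":0,"twist":0}
  claw: 0.45
  grip_force: 20

```text
t: 14.37
eef_pos: [0.6345, -0.012, 0.0735]
ee_rot: [3.14, 0.002, 2.543]
force: [0.4, 2.0, 5.6]
width: 0.0577
gripper_force: 20.0
```

```bash
python3 -c "
from h import *
s=get_state();print(s['gripper_force'],s['width'])
go(.421,.268,.11,-34.4)"
```

```text
20.001566112041473 0.057727583059988236
tx 1.337 ty 0.443 tz -0.146 twist 0.0004 | dyaw -0.1 q6 -2.46 pos [ 0.6345 -0.012   0.0735] yaw 145.7 w 0.0577
```

Request:
arm_command:
  commands:
    - {"tx":0,"ty":0,"tz":-0.03,"twist":0}
    - {"tx":0,"ty":0,"tz":-0.07,"twist":0}
    - {"tx":0,"ty":0,"tz":-0.12,"twist":-0.01}
    - {"tx":0,"ty":0,"tz":-0.16,"twist":-0.04}
    - {"tx":0,"ty":0,"tz":-0.2,"twist":-0.07}
    - {"tx":0,"ty":0,"tz":-0.2,"twist":-0.1}
    - {"tx":0,"ty":0,"tz":-0.2,"twist":-0.13}
    - {"tx":0,"ty":0,"tz":-0.2,"twist":-0.15}

```text
t: 15.03
eef_pos: [0.6329, -0.0126, 0.123]
ee_rot: [-3.142, -0.001, 3.018]
force: [-0.1, 0.5, -2.7]
width: 0.0574
gripper_force: 20.0
```

```bash
python3 -c "
from h import *
s=get_state();print(s['gripper_force'],s['width'])
go(.421,.268,.11,19.7)"
```

```text
19.996945559978485 0.05736057521405824
tx 0.980 ty 1.009 tz 0.052 twist -0.1488 | dyaw 26.8 q6 -1.98 pos [ 0.6329 -0.0126  0.123 ] yaw 172.9 w 0.0574
```

Total 0.352 m, so I'll split it in two calls.

Request:
arm_command:
  commands:
    - {"tx":0.06,"ty":0.06,"tz":0,"twist":-0.02}
    - {"tx":0.15,"ty":0.155,"tz":0,"twist":-0.04}
    - {"tx":0.25,"ty":0.26,"tz":0,"twist":-0.06}
    - {"tx":0.35,"ty":0.36,"tz":0,"twist":-0.08}
    - {"tx":0.45,"ty":0.465,"tz":0,"twist":-0.1}
    - {"tx":0.55,"ty":0.57,"tz":0,"twist":-0.12}
    - {"tx":0.65,"ty":0.67,"tz":0,"twist":-0.14}
    - {"tx":0.73,"ty":0.75,"tz":0,"twist":-0.149}

```text
t: 15.7
eef_pos: [0.4746, 0.1981, 0.1229]
ee_rot: [3.142, -0.0, -2.798]
force: [0.7, 0.4, -2.6]
width: 0.0577
gripper_force: 20.0
```

```bash
python3 -c "
from h import *
go(.421,.268,.05,19.7)"
```

```text
tx 0.108 ty 0.336 tz 0.292 twist -0.0000 | dyaw 0.0 q6 -2.00 pos [0.4746 0.1981 0.1229] yaw -160.3 w 0.0577
```

Request:
arm_command:
  commands:
    - {"tx":0.03,"ty":0.1,"tz":0,"twist":0}
    - {"tx":0.06,"ty":0.2,"tz":0.02,"twist":0}
    - {"tx":0.09,"ty":0.29,"tz":0.06,"twist":0}
    - {"tx":0.108,"ty":0.336,"tz":0.12,"twist":0}
    - {"tx":0.108,"ty":0.336,"tz":0.18,"twist":0}
    - {"tx":0.108,"ty":0.336,"tz":0.25,"twist":0}
    - {"tx":0.108,"ty":0.336,"tz":0.29,"twist":0}
    - {"tx":0.108,"ty":0.336,"tz":0.29,"twist":0}

```text
t: 16.37
eef_pos: [0.4216, 0.2657, 0.0482]
ee_rot: [-3.139, -0.004, -2.802]
force: [-0.5, 0.7, -1.9]
width: 0.0577
gripper_force: 20.0
```

```bash
python3 -c "
from h import *
go(.421,.268,.0175,19.7)
f=grab_frame('side'); cv2.imwrite('pics/s4.png',cv2.resize(f[220:370,250:410,::-1],(640,600),interpolation=cv2.INTER_CUBIC))"
```

```text
tx -0.001 ty 0.009 tz 0.123 twist -0.0013 | dyaw 0.2 q6 -2.19 pos [0.4216 0.2657 0.0482] yaw -160.5 w 0.0577
```

View pics/s4.png

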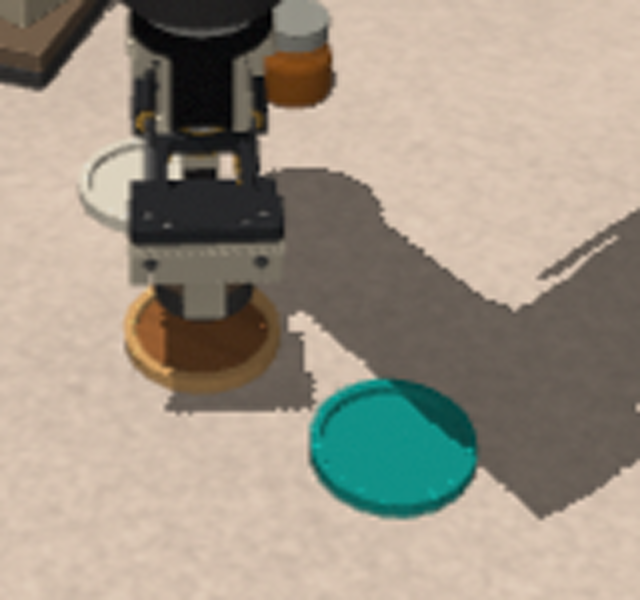

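The puck hangs over the wooden round tray at crop (200,335), so I'll lower it.

Request:
arm_command:
  commands:
    - {"tx":0,"ty":0.005,"tz":0.03,"twist":0}
    - {"tx":0,"ty":0.005,"tz":0.055,"twist":0}
    - {"tx":0,"ty":0.005,"tz":0.08,"twist":0}
    - {"tx":0,"ty":0.005,"tz":0.095,"twist":0}
    - {"tx":0,"ty":0.005,"tz":0.107,"twist":0}
    - {"tx":0,"ty":0.005,"tz":0.115,"twist":0}
    - {"tx":0,"ty":0.005,"tz":0.122,"twist":0}
    - {"tx":0,"ty":0.005,"tz":0.122,"twist":0}

```text
t: 17.08
eef_pos: [0.4225, 0.2682, 0.0191]
ee_rot: [-3.141, -0.0, -2.802]
force: [0.1, 0.3, -1.6]
width: 0.0575
gripper_force: 20.0
```

Request:
arm_command:
  commands:
    - {"tx":0,"ty":0,"tz":0.003,"twist":0}
    - {"tx":0,"ty":0,"tz":0.006,"twist":0}
    - {"tx":0,"ty":0,"tz":0.007,"twist":0}
    - {"tx":0,"ty":0,"tz":0.008,"twist":0}
    - {"tx":0,"ty":0,"tz":0.008,"twist":0}
    - {"tx":0,"ty":0,"tz":0.008,"twist":0}
    - {"tx":0,"ty":0,"tz":0.008,"twist":0}
    - {"tx":0,"ty":0,"tz":0.008,"twist":0}

```text
t: 17.75
eef_pos: [0.4226, 0.2684, 0.0175]
ee_rot: [3.141, 0.0, -2.802]
force: [-1.9, -0.7, 2.7]
width: 0.0575
gripper_force: 20.0
```

Request:
arm_command:
  commands:
    - {"tx":0,"ty":0,"tz":0,"twist":0}
    - {"tx":0,"ty":0,"tz":0,"twist":0}
    - {"tx":0,"ty":0,"tz":0,"twist":0}
    - {"tx":0,"ty":0,"tz":0,"twist":0}
    - {"tx":0,"ty":0,"tz":0,"twist":0}
    - {"tx":0,"ty":0,"tz":0,"twist":0}
    - {"tx":0,"ty":0,"tz":0,"twist":0}
    - {"tx":0,"ty":0,"tz":0,"twist":0}
  claw: 0.85

```text
t: 18.42
eef_pos: [0.4226, 0.2683, 0.0173]
ee_rot: [-3.142, -0.0, -2.802]
force: [0.3, -0.8, -0.4]
width: 0.0745
gripper_force: 0.0
```

Request:
arm_command:
  commands:
    - {"tx":0,"ty":0,"tz":-0.05,"twist":0}
    - {"tx":0,"ty":0,"tz":-0.12,"twist":0}
    - {"tx":0,"ty":0,"tz":-0.22,"twist":0}
    - {"tx":0,"ty":0,"tz":-0.32,"twist":0}
    - {"tx":0,"ty":0,"tz":-0.42,"twist":-0.03}
    - {"tx":0,"ty":0,"tz":-0.44,"twist":-0.06}
    - {"tx":0,"ty":0,"tz":-0.44,"twist":-0.1}
    - {"tx":0,"ty":0,"tz":-0.44,"twist":-0.13}
  claw: 1

```text
t: 19.08
eef_pos: [0.4228, 0.2686, 0.1282]
ee_rot: [3.141, 0.002, -2.387]
force: [-0.0, -0.1, -0.2]
width: 0.0874
gripper_force: 0.0
```

Run:
```python
from h import *
f=grab_frame("top");g=grab_frame("side")
for o,z in dict(long_stone=.032,short_stone=.06,puck=.036,block=.04).items(): rects(o,z)
go(.632,-.015,.12,71.6)
cv2.imwrite("pics/p3.png",cv2.resize(f[120:300,140:440,::-1],(800,480),interpolation=cv2.INTER_CUBIC))
```

```text
long_stone 0.59 c [630.  17.] size [102.  67.] longaxis deg -89.5
short_stone 0.93 c [631. -14.] size [100.  52.] longaxis deg 69.7
puck 0.52 c [411. 254.] size [58. 36.] longaxis deg -49.4
block 0.67 c [ 432. -230.] size [45. 44.] longaxis deg -33.4
tx 0.153 ty -1.401 tz 0.028 twist -0.1605 | dyaw 28.9 q6 -1.78 pos [0.4225 0.2682 0.1271] yaw -137.3 w 0.0878
```

View pics/p3.png

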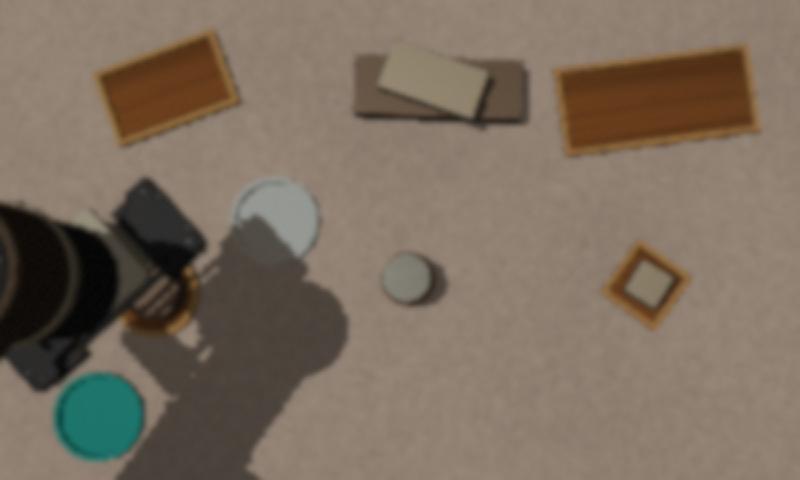

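The block lies in the square tray at crop (648,285). The short stone at (435,80) has not moved, and the puck is under the gripper.

Request:
arm_command:
  commands:
    - {"tx":0.012,"ty":-0.12,"tz":0,"twist":-0.02}
    - {"tx":0.027,"ty":-0.25,"tz":0,"twist":-0.04}
    - {"tx":0.043,"ty":-0.39,"tz":0,"twist":-0.06}
    - {"tx":0.058,"ty":-0.53,"tz":0,"twist":-0.08}
    - {"tx":0.073,"ty":-0.67,"tz":0,"twist":-0.1}
    - {"tx":0.088,"ty":-0.8,"tz":0,"twist":-0.12}
    - {"tx":0.1,"ty":-0.92,"tz":0,"twist":-0.14}
    - {"tx":0.109,"ty":-1.0,"tz":0,"twist":-0.155}

```text
t: 20.05
eef_pos: [0.5739, 0.0643, 0.1269]
ee_rot: [3.141, -0.001, -1.906]
force: [0.4, 1.1, 0.1]
width: 0.0874
gripper_force: 0.0
```

```bash
python3 -c "
from h import *
go(.631,-.014,.044,70.5)"
```

```text
tx 0.221 ty -0.319 tz 0.332 twist 0.0015 | dyaw -0.3 q6 -0.79 pos [0.5739 0.0643 0.1269] yaw -109.2 w 0.0874
```

Request:
arm_command:
  commands:
    - {"tx":0.07,"ty":-0.1,"tz":0,"twist":0}
    - {"tx":0.14,"ty":-0.2,"tz":0,"twist":0}
    - {"tx":0.2,"ty":-0.29,"tz":0,"twist":0}
    - {"tx":0.221,"ty":-0.319,"tz":0,"twist":0}
    - {"tx":0.221,"ty":-0.319,"tz":0.06,"twist":0}
    - {"tx":0.221,"ty":-0.319,"tz":0.12,"twist":0}
    - {"tx":0.221,"ty":-0.319,"tz":0.18,"twist":0}
    - {"tx":0.221,"ty":-0.319,"tz":0.18,"twist":0}

```text
t: 20.72
eef_pos: [0.6274, -0.0122, 0.0789]
ee_rot: [3.137, -0.002, -1.909]
force: [-0.8, -1.0, 0.7]
width: 0.0875
gripper_force: 0.0
```

```bash
python3 -c "
from h import *
go(.631,-.014,.044,70.5)"
```

```text
tx 0.002 ty -0.016 tz 0.140 twist 0.0007 | dyaw -0.1 q6 -0.63 pos [ 0.6274 -0.0122  0.0789] yaw -109.4 w 0.0875
```

Request:
arm_command:
  commands:
    - {"tx":0,"ty":-0.006,"tz":0.04,"twist":0}
    - {"tx":0,"ty":-0.006,"tz":0.08,"twist":0}
    - {"tx":0,"ty":-0.006,"tz":0.11,"twist":0}
    - {"tx":0,"ty":-0.006,"tz":0.13,"twist":0}
    - {"tx":0,"ty":-0.006,"tz":0.138,"twist":0}
    - {"tx":0,"ty":-0.006,"tz":0.138,"twist":0}
    - {"tx":0,"ty":-0.006,"tz":0.138,"twist":0}
    - {"tx":0,"ty":-0.006,"tz":0.138,"twist":0}

```text
t: 21.38
eef_pos: [0.6315, -0.0123, 0.0483]
ee_rot: [-3.141, 0.0, -1.906]
force: [-0.1, -0.1, 0.9]
width: 0.0874
gripper_force: 0.0
```

Request:
arm_command:
  commands:
    - {"tx":0,"ty":0,"tz":0,"twist":0}
    - {"tx":0,"ty":0,"tz":0,"twist":0}
    - {"tx":0,"ty":0,"tz":0,"twist":0}
    - {"tx":0,"ty":0,"tz":0,"twist":0}
    - {"tx":0,"ty":0,"tz":0,"twist":0}
    - {"tx":0,"ty":0,"tz":0,"twist":0}
    - {"tx":0,"ty":0,"tz":0,"twist":0}
    - {"tx":0,"ty":0,"tz":0,"twist":0}
  claw: 0.4
  grip_force: 35

```text
t: 22.05
eef_pos: [0.6314, -0.0124, 0.0479]
ee_rot: [-3.141, 0.0, -1.906]
force: [1.0, -0.8, 0.1]
width: 0.0494
gripper_force: 35.0
```

Request:
arm_command:
  commands:
    - {"tx":0,"ty":0,"tz":0,"twist":0}
    - {"tx":0,"ty":0,"tz":0,"twist":0}
    - {"tx":0,"ty":0,"tz":0,"twist":0}
    - {"tx":0,"ty":0,"tz":0,"twist":0}
    - {"tx":0,"ty":0,"tz":0,"twist":0}
    - {"tx":0,"ty":0,"tz":0,"twist":0}
    - {"tx":0,"ty":0,"tz":0,"twist":0}
    - {"tx":0,"ty":0,"tz":0,"twist":0}

```text
t: 22.72
eef_pos: [0.6314, -0.0123, 0.0479]
ee_rot: [-3.141, 0.0, -1.906]
force: [2.2, -0.8, -0.4]
width: 0.0496
gripper_force: 35.0
```

The grip sits a bit high on the stone, so I'll reopen and regrip lower.

Request:
arm_command:
  commands:
    - {"tx":0,"ty":0,"tz":0,"twist":0}
    - {"tx":0,"ty":0,"tz":0,"twist":0}
    - {"tx":0,"ty":0,"tz":0,"twist":0}
    - {"tx":0,"ty":0,"tz":0,"twist":0}
    - {"tx":0,"ty":0,"tz":0.01,"twist":0}
    - {"tx":0,"ty":0,"tz":0.02,"twist":0}
    - {"tx":0,"ty":0,"tz":0.026,"twist":0}
    - {"tx":0,"ty":0,"tz":0.026,"twist":0}
  claw: 0.75

```text
t: 23.38
eef_pos: [0.6308, -0.0124, 0.0407]
ee_rot: [3.141, -0.0, -1.907]
force: [0.1, 0.2, -0.3]
width: 0.0654
gripper_force: 0.0
```

Request:
arm_command:
  commands:
    - {"tx":0,"ty":0,"tz":0,"twist":0}
    - {"tx":0,"ty":0,"tz":0,"twist":0}
    - {"tx":0,"ty":0,"tz":0,"twist":0}
    - {"tx":0,"ty":0,"tz":0,"twist":0}
    - {"tx":0,"ty":0,"tz":0,"twist":0}
    - {"tx":0,"ty":0,"tz":0,"twist":0}
    - {"tx":0,"ty":0,"tz":0,"twist":0}
    - {"tx":0,"ty":0,"tz":0,"twist":0}
  claw: 0.4
  grip_force: 35

```text
t: 24.05
eef_pos: [0.6312, -0.0124, 0.0414]
ee_rot: [-3.141, 0.0, -1.906]
force: [-0.1, 0.9, -0.1]
width: 0.0499
gripper_force: 35.0
```

Request:
arm_command:
  commands:
    - {"tx":0,"ty":0,"tz":-0.02,"twist":0}
    - {"tx":0,"ty":0,"tz":-0.04,"twist":0}
    - {"tx":0,"ty":0,"tz":-0.07,"twist":0}
    - {"tx":0,"ty":0,"tz":-0.11,"twist":0}
    - {"tx":0,"ty":0,"tz":-0.15,"twist":0}
    - {"tx":0,"ty":0,"tz":-0.18,"twist":0}
    - {"tx":0,"ty":0,"tz":-0.2,"twist":0}
    - {"tx":0,"ty":0,"tz":-0.2,"twist":0}

```text
t: 24.72
eef_pos: [0.6321, -0.0122, 0.0932]
ee_rot: [-3.139, 0.001, -1.906]
force: [0.2, 0.1, -3.4]
width: 0.0499
gripper_force: 35.0
```

Run:
```python
from h import *
grab_frame("top")
for o,z in dict(short_tray=.01,puck=.036).items(): rects(o,z)
g=grab_frame("side"); cv2.imwrite("pics/s5.png",cv2.resize(g[120:290,190:350,::-1],(565,600),interpolation=cv2.INTER_CUBIC))
go(.632,.261,.09,-68.5)
```

```text
short_tray none
puck none
tx -1.034 ty 0.356 tz 0.003 twist -0.2263 | dyaw 40.7 q6 -0.62 pos [ 0.6307 -0.0125  0.0908] yaw -109.2 w 0.0496
```

View pics/s5.png

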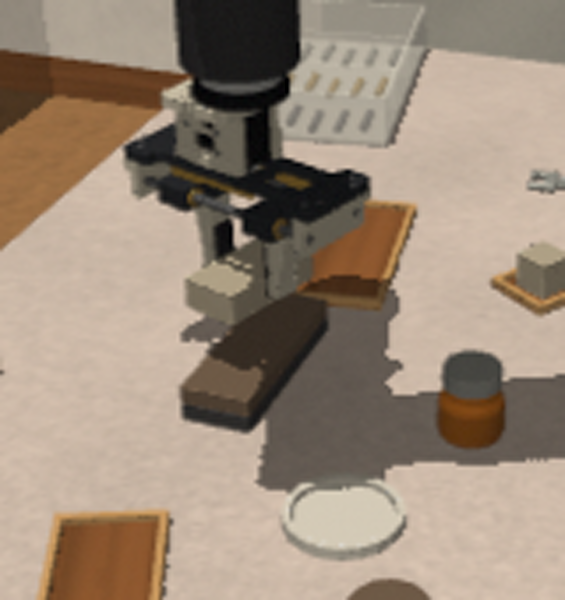

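Request:
arm_command:
  commands:
    - {"tx":-0.07,"ty":0.02,"tz":0,"twist":-0.02}
    - {"tx":-0.19,"ty":0.065,"tz":0,"twist":-0.05}
    - {"tx":-0.33,"ty":0.11,"tz":0,"twist":-0.08}
    - {"tx":-0.48,"ty":0.165,"tz":0,"twist":-0.11}
    - {"tx":-0.63,"ty":0.22,"tz":0,"twist":-0.14}
    - {"tx":-0.77,"ty":0.265,"tz":0,"twist":-0.17}
    - {"tx":-0.9,"ty":0.31,"tz":0,"twist":-0.2}
    - {"tx":-1.0,"ty":0.345,"tz":0,"twist":-0.222}

```text
t: 25.58
eef_pos: [0.6316, 0.2548, 0.0905]
ee_rot: [3.141, -0.0, -1.203]
force: [0.2, -0.2, -3.6]
width: 0.0494
gripper_force: 35.0
```

Run:
```python
from h import *
print(plane([[202.8,152.4]],.01), plane([[206,152]],0))
go(.632,.261,.045,-69.5)
```

```text
[[0.63107852 0.25911199]] [[0.63398248 0.25261125]]
tx -0.022 ty -0.010 tz 0.182 twist 0.0033 | dyaw -0.6 q6 -0.30 pos [0.6316 0.2548 0.0905] yaw -68.9 w 0.0494
```

Request:
arm_command:
  commands:
    - {"tx":-0.02,"ty":-0.008,"tz":0.05,"twist":0}
    - {"tx":-0.02,"ty":-0.008,"tz":0.11,"twist":0}
    - {"tx":-0.02,"ty":-0.008,"tz":0.17,"twist":0}
    - {"tx":-0.02,"ty":-0.008,"tz":0.21,"twist":0}
    - {"tx":-0.02,"ty":-0.008,"tz":0.24,"twist":0}
    - {"tx":-0.02,"ty":-0.008,"tz":0.26,"twist":0}
    - {"tx":-0.02,"ty":-0.008,"tz":0.27,"twist":0}
    - {"tx":-0.02,"ty":-0.008,"tz":0.27,"twist":0}

```text
t: 26.25
eef_pos: [0.6322, 0.2571, 0.0235]
ee_rot: [3.141, -0.0, -1.21]
force: [-0.1, 0.8, -2.8]
width: 0.0495
gripper_force: 35.0
```

Run:
```python
from h import *
go(.631,.260,.0134,-69.5)
print(get_state()["force"])
g=grab_frame("side"); cv2.imwrite("pics/s6.png",cv2.resize(g[210:320,160:280,::-1],(654,600),interpolation=cv2.INTER_CUBIC))
```

```text
tx -0.013 ty 0.000 tz 0.040 twist 0.0011 | dyaw -0.2 q6 -0.31 pos [0.6322 0.2571 0.0235] yaw -69.3 w 0.0495
[-0.07514051  0.75596141 -2.82009632]
```

View pics/s6.png

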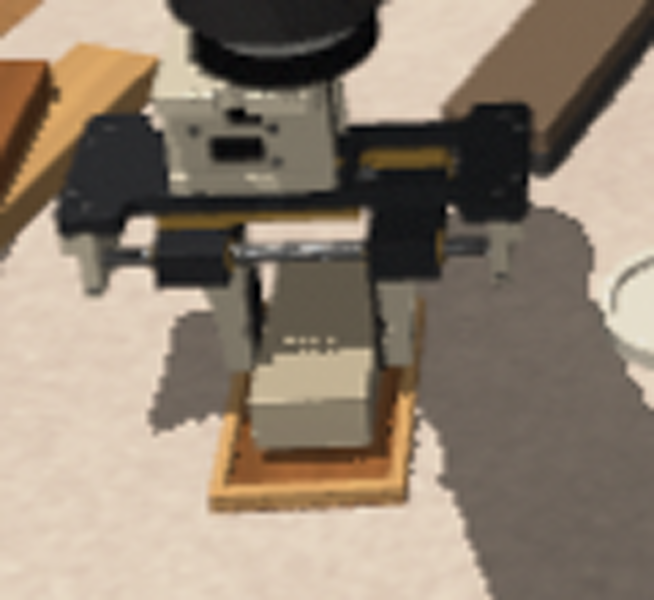

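The stone is over the tray and aligned, with its end at crop (310,440) and the rim at (310,490). I'll lower it and shift it slightly.

Request:
arm_command:
  commands:
    - {"tx":-0.014,"ty":0,"tz":0.01,"twist":0}
    - {"tx":-0.014,"ty":0,"tz":0.02,"twist":0}
    - {"tx":-0.014,"ty":0,"tz":0.026,"twist":0}
    - {"tx":-0.014,"ty":0,"tz":0.031,"twist":0}
    - {"tx":-0.014,"ty":0,"tz":0.035,"twist":0}
    - {"tx":-0.014,"ty":0,"tz":0.039,"twist":0}
    - {"tx":-0.014,"ty":0,"tz":0.039,"twist":0}
    - {"tx":-0.014,"ty":0,"tz":0.039,"twist":0}

```text
t: 26.97
eef_pos: [0.631, 0.2607, 0.014]
ee_rot: [3.142, -0.0, -1.209]
force: [0.5, -0.0, -3.0]
width: 0.0497
gripper_force: 35.0
```

Request:
arm_command:
  commands:
    - {"tx":0,"ty":0,"tz":0.002,"twist":0}
    - {"tx":0,"ty":0,"tz":0.004,"twist":0}
    - {"tx":0,"ty":0,"tz":0.004,"twist":0}
    - {"tx":0,"ty":0,"tz":0.004,"twist":0}
    - {"tx":0,"ty":0,"tz":0.004,"twist":0}
    - {"tx":0,"ty":0,"tz":0.004,"twist":0}
    - {"tx":0,"ty":0,"tz":0.004,"twist":0}
    - {"tx":0,"ty":0,"tz":0.004,"twist":0}

```text
t: 27.63
eef_pos: [0.631, 0.2608, 0.0134]
ee_rot: [-3.141, 0.0, -1.209]
force: [-2.5, 0.2, 2.7]
width: 0.0497
gripper_force: 35.0
```

Request:
arm_command:
  commands:
    - {"tx":0,"ty":0,"tz":0,"twist":0}
    - {"tx":0,"ty":0,"tz":0,"twist":0}
    - {"tx":0,"ty":0,"tz":0,"twist":0}
    - {"tx":0,"ty":0,"tz":0,"twist":0}
    - {"tx":0,"ty":0,"tz":0,"twist":0}
    - {"tx":0,"ty":0,"tz":0,"twist":0}
    - {"tx":0,"ty":0,"tz":0,"twist":0}
    - {"tx":0,"ty":0,"tz":0,"twist":0}
  claw: 0.75

```text
t: 28.3
eef_pos: [0.6309, 0.2607, 0.013]
ee_rot: [3.142, 0.0, -1.209]
force: [-0.3, -0.3, -0.1]
width: 0.0657
gripper_force: 0.0
```

Request:
arm_command:
  commands:
    - {"tx":0,"ty":0,"tz":-0.04,"twist":0}
    - {"tx":0,"ty":0,"tz":-0.09,"twist":0}
    - {"tx":0,"ty":0,"tz":-0.16,"twist":0}
    - {"tx":0,"ty":0,"tz":-0.24,"twist":0}
    - {"tx":0,"ty":0,"tz":-0.3,"twist":0.03}
    - {"tx":0,"ty":0,"tz":-0.32,"twist":0.06}
    - {"tx":0,"ty":0,"tz":-0.32,"twist":0.09}
    - {"tx":0,"ty":0,"tz":-0.32,"twist":0.12}
  claw: 1

```text
t: 28.97
eef_pos: [0.6317, 0.2612, 0.0958]
ee_rot: [-3.139, 0.002, -1.59]
force: [0.5, -1.4, -1.1]
width: 0.0876
gripper_force: 0.0
```

Run:
```python
from h import *
f=grab_frame("top");grab_frame("side")
for o,z in dict(long_stone=.032,puck=.036,long_tray=.01,round_tray=.01).items(): rects(o,z)
go(.63,-.02,.09,88)
```

```text
long_stone 0.72 c [628. -20.] size [170.  66.] longaxis deg 88.1
puck 0.79 c [422. 262.] size [63. 58.] longaxis deg -89.5
long_tray 0.97 c [ 624. -244.] size [208.  98.] longaxis deg -82.4
long_tray 0.4 c [632. -18.] size [173.  67.] longaxis deg 87.9
round_tray 0.72 c [642. 242.] size [63. 55.] longaxis deg -72.6
round_tray 0.63 c [421. 268.] size [92. 89.] longaxis deg -89.5
round_tray 0.63 c [296. 322.] size [91. 90.] longaxis deg -89.5
tx 1.123 ty -0.010 tz 0.014 twist 0.0071 | dyaw -1.3 q6 -0.69 pos [0.631  0.2608 0.0936] yaw -90.7 w 0.0874
```

Request:
arm_command:
  commands:
    - {"tx":0.1,"ty":0,"tz":0,"twist":0}
    - {"tx":0.23,"ty":0,"tz":0,"twist":0}
    - {"tx":0.37,"ty":0,"tz":0,"twist":0}
    - {"tx":0.51,"ty":0,"tz":0,"twist":0}
    - {"tx":0.65,"ty":0,"tz":0,"twist":0}
    - {"tx":0.79,"ty":-0.005,"tz":0,"twist":0.007}
    - {"tx":0.91,"ty":-0.01,"tz":0,"twist":0.007}
    - {"tx":1.0,"ty":-0.01,"tz":0,"twist":0.007}

```text
t: 29.93
eef_pos: [0.6294, 0.0083, 0.0932]
ee_rot: [3.141, -0.0, -1.607]
force: [0.2, 0.1, -1.1]
width: 0.0875
gripper_force: 0.0
```

Request:
arm_command:
  commands:
    - {"tx":0.06,"ty":0,"tz":0,"twist":0}
    - {"tx":0.11,"ty":0,"tz":0,"twist":0}
    - {"tx":0.122,"ty":0,"tz":0.05,"twist":0}
    - {"tx":0.122,"ty":0,"tz":0.1,"twist":0}
    - {"tx":0.122,"ty":0,"tz":0.15,"twist":0}
    - {"tx":0.122,"ty":0,"tz":0.16,"twist":0}
    - {"tx":0.122,"ty":0,"tz":0.16,"twist":0}
    - {"tx":0.122,"ty":0,"tz":0.16,"twist":0}

```text
t: 30.6
eef_pos: [0.6289, -0.0193, 0.0534]
ee_rot: [-3.141, -0.0, -1.607]
force: [-0.4, 0.4, -0.1]
width: 0.0878
gripper_force: 0.0
```

Run:
```python
from h import *
go(.63,-.02,.010,88)
g=grab_frame("side"); cv2.imwrite("pics/s7.png",cv2.resize(g[130:260,200:320,::-1],(554,600),interpolation=cv2.INTER_CUBIC))
```

```text
tx 0.003 ty -0.005 tz 0.174 twist -0.0004 | dyaw 0.1 q6 -0.32 pos [ 0.6289 -0.0193  0.0534] yaw -92.1 w 0.0878
```

View pics/s7.png

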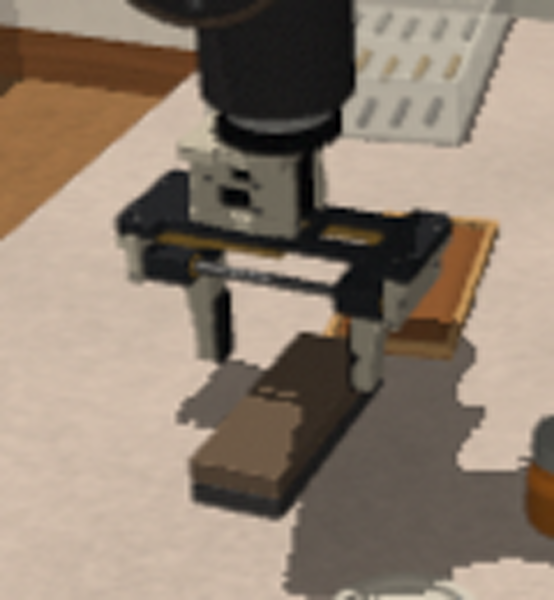

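The fingers are astride the long stone, with their tips at crop (215,355) and (365,385). I'll go down and grip.

Request:
arm_command:
  commands:
    - {"tx":0,"ty":-0.004,"tz":0.05,"twist":0}
    - {"tx":0,"ty":-0.004,"tz":0.1,"twist":0}
    - {"tx":0,"ty":-0.004,"tz":0.13,"twist":0}
    - {"tx":0,"ty":-0.004,"tz":0.15,"twist":0}
    - {"tx":0,"ty":-0.004,"tz":0.165,"twist":0}
    - {"tx":0,"ty":-0.004,"tz":0.172,"twist":0}
    - {"tx":0,"ty":-0.004,"tz":0.172,"twist":0}
    - {"tx":0,"ty":-0.004,"tz":0.172,"twist":0}

```text
t: 31.32
eef_pos: [0.6298, -0.0197, 0.0104]
ee_rot: [-3.141, 0.0, -1.608]
force: [-0.2, -0.5, 0.3]
width: 0.0876
gripper_force: 0.0
```

Request:
arm_command:
  commands:
    - {"tx":0,"ty":0,"tz":0,"twist":0}
    - {"tx":0,"ty":0,"tz":0,"twist":0}
    - {"tx":0,"ty":0,"tz":0,"twist":0}
    - {"tx":0,"ty":0,"tz":0,"twist":0}
    - {"tx":0,"ty":0,"tz":0,"twist":0}
    - {"tx":0,"ty":0,"tz":0,"twist":0}
    - {"tx":0,"ty":0,"tz":0,"twist":0}
    - {"tx":0,"ty":0,"tz":0,"twist":0}
  claw: 0.5
  grip_force: 55

```text
t: 31.98
eef_pos: [0.6297, -0.0198, 0.0103]
ee_rot: [-3.141, 0.0, -1.608]
force: [0.3, -0.2, 1.6]
width: 0.0597
gripper_force: 55.0
```

Request:
arm_command:
  commands:
    - {"tx":0,"ty":0,"tz":0,"twist":0}
    - {"tx":0,"ty":0,"tz":0,"twist":0}
    - {"tx":0,"ty":0,"tz":0,"twist":0}
    - {"tx":0,"ty":0,"tz":0,"twist":0}
    - {"tx":0,"ty":0,"tz":-0.02,"twist":0}
    - {"tx":0,"ty":0,"tz":-0.04,"twist":0}
    - {"tx":0,"ty":0,"tz":-0.06,"twist":0}
    - {"tx":0,"ty":0,"tz":-0.08,"twist":0}

```text
t: 32.65
eef_pos: [0.6288, -0.0199, 0.0299]
ee_rot: [3.14, -0.0, -1.608]
force: [0.3, 0.0, -6.9]
width: 0.0595
gripper_force: 55.0
```

Run:
```python
from h import *
print(plane([[384.5,157.7]],.01))
go(.623,-.244,.06,-82.8)
```

```text
[[ 0.62033666 -0.23887277]]
tx 0.897 ty -0.010 tz -0.120 twist -0.0519 | dyaw 9.3 q6 -0.32 pos [ 0.6288 -0.0199  0.0299] yaw -92.1 w 0.0595
```

Request:
arm_command:
  commands:
    - {"tx":0.04,"ty":0,"tz":-0.04,"twist":-0.005}
    - {"tx":0.14,"ty":0,"tz":-0.08,"twist":-0.012}
    - {"tx":0.27,"ty":0,"tz":-0.11,"twist":-0.02}
    - {"tx":0.4,"ty":0,"tz":-0.12,"twist":-0.028}
    - {"tx":0.54,"ty":0,"tz":-0.12,"twist":-0.036}
    - {"tx":0.67,"ty":-0.005,"tz":-0.12,"twist":-0.044}
    - {"tx":0.79,"ty":-0.01,"tz":-0.12,"twist":-0.05}
    - {"tx":0.88,"ty":-0.01,"tz":-0.12,"twist":-0.052}

```text
t: 33.32
eef_pos: [0.6232, -0.2422, 0.0602]
ee_rot: [3.141, 0.0, -1.445]
force: [0.0, -0.1, -6.6]
width: 0.0598
gripper_force: 55.0
```

Request:
arm_command:
  commands:
    - {"tx":0.017,"ty":0,"tz":0,"twist":0}
    - {"tx":0.017,"ty":0,"tz":0.03,"twist":0}
    - {"tx":0.017,"ty":0,"tz":0.07,"twist":0}
    - {"tx":0.017,"ty":0,"tz":0.1,"twist":0}
    - {"tx":0.017,"ty":0,"tz":0.13,"twist":0}
    - {"tx":0.017,"ty":0,"tz":0.14,"twist":0}
    - {"tx":0.017,"ty":0,"tz":0.14,"twist":0}
    - {"tx":0.017,"ty":0,"tz":0.14,"twist":0}

```text
t: 33.98
eef_pos: [0.6245, -0.2434, 0.0249]
ee_rot: [3.141, -0.0, -1.444]
force: [-0.4, -0.3, -7.3]
width: 0.0594
gripper_force: 55.0
```

Run:
```python
from h import *
go(.622,-.244,.0145,-82.8)
g=grab_frame("side"); cv2.imwrite("pics/s8.png",cv2.resize(g[120:230,230:350,::-1],(654,600),interpolation=cv2.INTER_CUBIC))
```

```text
tx 0.001 ty 0.010 tz 0.041 twist 0.0005 | dyaw -0.1 q6 0.21 pos [ 0.6245 -0.2434  0.0249] yaw -82.7 w 0.0594
```

View pics/s8.png

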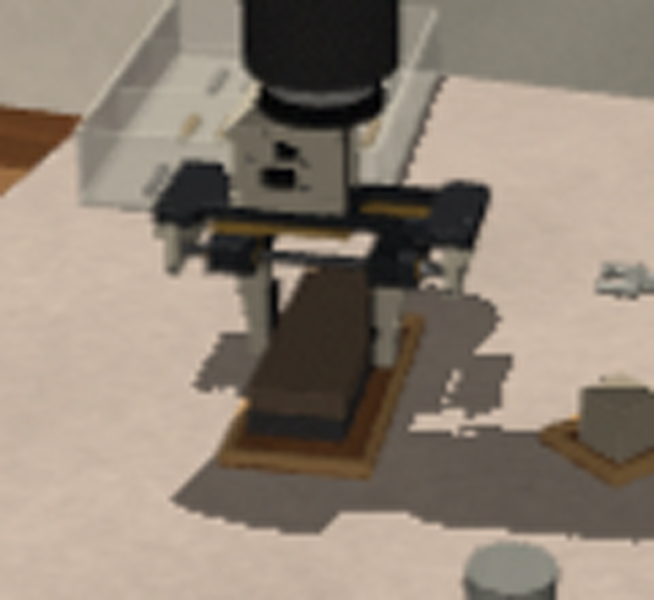

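Run:
```python
from h import *
def corners(c,yaw,l,w,z):
    a=np.radians(yaw);u=np.array([np.cos(a),np.sin(a)]);v=np.array([-u[1],u[0]])
    return [[*(np.array(c)+s*u*l/2+t*v*w/2),z] for s,t in((-1,-1),(-1,1),(1,1),(1,-1))]
f=lambda p:np.round((proj(p,"side")-[230,120]+.5)*5.45).tolist()
print("tray outer top",f(corners((.622,-.244),-82.8,.202,.092,.010)))
print("tray outer bot",f(corners((.622,-.244),-82.8,.202,.092,.0)))
print("stone bottom",f(corners((.6245,-.2434),-82.7,.170,.060,.0146)))
print("stone top",f(corners((.6245,-.2434),-82.7,.170,.060,.0466)))
print("placed bottom",f(corners((.6225,-.2434),-82.7,.170,.060,.004)))
```

```text
tray outer top [[371.0, 464.0], [218.0, 450.0], [293.0, 301.0], [429.0, 313.0]]
tray outer bot [[371.0, 479.0], [219.0, 464.0], [293.0, 315.0], [429.0, 326.0]]
stone bottom [[346.0, 441.0], [247.0, 432.0], [307.0, 307.0], [397.0, 315.0]]
stone top [[345.0, 394.0], [245.0, 385.0], [306.0, 263.0], [397.0, 271.0]]
placed bottom [[349.0, 457.0], [250.0, 448.0], [310.0, 322.0], [400.0, 330.0]]
```

The projection of my tray and stone poses matches the picture within a few pixels, so I'll lower the stone.

Request:
arm_command:
  commands:
    - {"tx":0,"ty":0.008,"tz":0.01,"twist":0}
    - {"tx":0,"ty":0.008,"tz":0.02,"twist":0}
    - {"tx":0,"ty":0.008,"tz":0.026,"twist":0}
    - {"tx":0,"ty":0.008,"tz":0.031,"twist":0}
    - {"tx":0,"ty":0.008,"tz":0.035,"twist":0}
    - {"tx":0,"ty":0.008,"tz":0.039,"twist":0}
    - {"tx":0,"ty":0.008,"tz":0.042,"twist":0}
    - {"tx":0,"ty":0.008,"tz":0.042,"twist":0}

```text
t: 34.7
eef_pos: [0.6223, -0.2442, 0.0144]
ee_rot: [3.141, 0.0, -1.445]
force: [0.6, -0.9, -6.0]
width: 0.0597
gripper_force: 55.0
```

Request:
arm_command:
  commands:
    - {"tx":0,"ty":0,"tz":0,"twist":0}
    - {"tx":0,"ty":0,"tz":0,"twist":0}
    - {"tx":0,"ty":0,"tz":0,"twist":0}
    - {"tx":0,"ty":0,"tz":0,"twist":0}
    - {"tx":0,"ty":0,"tz":0,"twist":0}
    - {"tx":0,"ty":0,"tz":0,"twist":0}
    - {"tx":0,"ty":0,"tz":0,"twist":0}
    - {"tx":0,"ty":0,"tz":0,"twist":0}

```text
t: 35.37
eef_pos: [0.6224, -0.2442, 0.0145]
ee_rot: [3.142, 0.0, -1.445]
force: [-0.1, -0.5, -6.0]
width: 0.0596
gripper_force: 55.0
```

Still carrying the weight, so it hangs just above the floor. I'll lower it another 1 mm and release.

Request:
arm_command:
  commands:
    - {"tx":0,"ty":0,"tz":0.002,"twist":0}
    - {"tx":0,"ty":0,"tz":0.004,"twist":0}
    - {"tx":0,"ty":0,"tz":0.005,"twist":0}
    - {"tx":0,"ty":0,"tz":0.005,"twist":0}
    - {"tx":0,"ty":0,"tz":0.005,"twist":0}
    - {"tx":0,"ty":0,"tz":0.005,"twist":0}
    - {"tx":0,"ty":0,"tz":0.005,"twist":0}
    - {"tx":0,"ty":0,"tz":0.005,"twist":0}

```text
t: 36.03
eef_pos: [0.6225, -0.2442, 0.0143]
ee_rot: [-3.141, -0.0, -1.444]
force: [-4.8, 3.0, 6.1]
width: 0.0598
gripper_force: 55.0
```

Request:
arm_command:
  commands:
    - {"tx":0,"ty":0,"tz":0,"twist":0}
    - {"tx":0,"ty":0,"tz":0,"twist":0}
    - {"tx":0,"ty":0,"tz":0,"twist":0}
    - {"tx":0,"ty":0,"tz":0,"twist":0}
    - {"tx":0,"ty":0,"tz":0,"twist":0}
    - {"tx":0,"ty":0,"tz":0,"twist":0}
    - {"tx":0,"ty":0,"tz":0,"twist":0}
    - {"tx":0,"ty":0,"tz":0,"twist":0}
  claw: 0.85

```text
t: 36.7
eef_pos: [0.6224, -0.2442, 0.0132]
ee_rot: [3.142, -0.0, -1.445]
force: [0.3, -0.7, -0.5]
width: 0.0748
gripper_force: 0.0
```

Request:
arm_command:
  commands:
    - {"tx":0,"ty":0,"tz":-0.05,"twist":0}
    - {"tx":0,"ty":0,"tz":-0.12,"twist":0}
    - {"tx":0,"ty":0,"tz":-0.22,"twist":0}
    - {"tx":0,"ty":0,"tz":-0.34,"twist":0}
    - {"tx":0,"ty":0,"tz":-0.46,"twist":0}
    - {"tx":0,"ty":0,"tz":-0.56,"twist":0}
    - {"tx":0,"ty":0,"tz":-0.6,"twist":0}
    - {"tx":0,"ty":0,"tz":-0.6,"twist":0}
  claw: 1

```text
t: 37.37
eef_pos: [0.6241, -0.2447, 0.1681]
ee_rot: [-3.135, -0.002, -1.444]
force: [0.6, -0.7, -0.2]
width: 0.0875
gripper_force: 0.0
```

Request:
arm_command:
  commands:
    - {"tx":-0.1,"ty":0,"tz":0,"twist":0}
    - {"tx":-0.22,"ty":0,"tz":0,"twist":0}
    - {"tx":-0.35,"ty":0,"tz":0,"twist":0}
    - {"tx":-0.48,"ty":0,"tz":0,"twist":0}
    - {"tx":-0.6,"ty":0,"tz":0,"twist":0}
    - {"tx":-0.7,"ty":0,"tz":0,"twist":0}
    - {"tx":-0.75,"ty":0,"tz":0,"twist":0}
    - {"tx":-0.75,"ty":0,"tz":0,"twist":0}

```text
t: 38.03
eef_pos: [0.5982, -0.056, 0.1631]
ee_rot: [3.141, 0.0, -1.442]
force: [-0.2, -0.5, -0.0]
width: 0.0879
gripper_force: 0.0
```

Run:
```python
from h import *
f=grab_frame("top");g=grab_frame("side")
for o,z in dict(long_stone=.036,short_stone=.032,puck=.036,block=.04,jar=.062).items(): rects(o,z)
a=cv2.resize(f[115:305,140:490,::-1],(553,300));b=cv2.resize(g[150:360,180:400,::-1],(314,300))
cv2.imwrite("pics/end.png",cv2.resize(np.hstack([a,b]),(800,277)))
```

```text
long_stone 0.87 c [ 620. -243.] size [175.  66.] longaxis deg -82.6
long_stone 0.57 c [ 618. -240.] size [201.  94.] longaxis deg -82.0
short_stone none
puck 0.28 c [ 619. -240.] size [202.  95.] longaxis deg -82.7
block 0.59 c [ 434. -229.] size [40. 38.] longaxis deg -29.6
jar 0.55 c [437.   6.] size [57. 52.] longaxis deg -89.5
```

View pics/end.png

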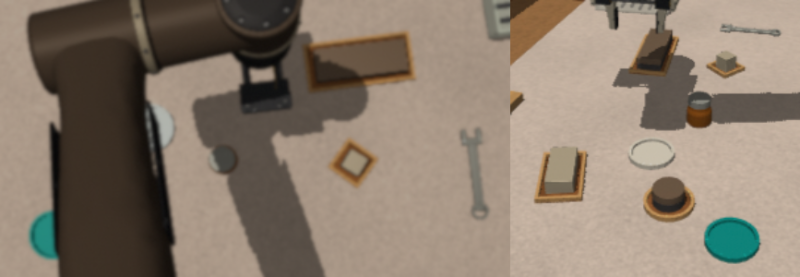

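All four stones lie centred in their own trays, and the jar and wrench have not moved. I'll hand the job in.

```bash
python3 -c "
from station import *
print(job_done())"
```

```text
the job is handed in; nothing more can be done
None
```

I put all four stones in their own trays without dropping any, left the jar and wrench where they were, and handed the job in at about 38 s of the 128 s; the hand-in returned no verdict.

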